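# Hold the sprung cover of a deburring machine at its inspection mark

### The job

Get the deburring machine ready for a look at its wheel: with the cover still shut, turn the red selector on the console until it points at the green dot. Only then lift the sprung cover by its steel bar until the red pointer on the cover's left edge lines up with the yellow tab on the quadrant, and finish holding it still there in the gripper, without letting go. Leave the tab where it is and do not disturb the other things on the bench.

Things in the scene. Friction and masses are not known exactly. Their poses are not given: they have to be found in the camera images.
- machine: Deburring machine, fixed to the bench: blue open-topped housing 168 mm deep (x), 200 mm wide (y), with an abrasive wheel inside, under a white cover; grey console to its right (-y), top at z = 0.101 m. Origin on the bench under the middle of the blue housing; x points away from the operator to the cover's hinge, y left, z up.
- cover_hinge (a point): Point on the machine, on the cover's hinge line at the far edge of the housing, at the middle of its width, 98 mm above the bench; the hinge line runs along the machine's y. The housing's axes.
- cover_bar (a point): Centre of the cover's lifting bar: round steel, 12 mm thick, parallel to the hinge line, free for 98 mm between two posts, axis 40 mm above the white cover's top, over its front edge. In the cover's frame (the machine's axes when shut) it is 172 mm in front of (-x) and 52 mm above the hinge line. Axes turn with the cover. Cover: 206 mm wide, 12 mm thick, reaches 174 mm from the hinge.
- cover (a joint): Opening angle of the cover in rad: 0 shut, to 1.35; it grows as the front edge rises. A spring always pulls it shut: at the bar it takes about 3.5 N to start and about 6 N at 0.95 rad; let go, it closes. The bar may turn between the fingers as the cover swings.
- index_tab (a joint): Angle of the yellow index tab on the quadrant, rad, about the same hinge line: the cover angle at which the red pointer lines up with the tab. Clamped stiffly.
- tab_mark (a point): Centre of the yellow index tab (34 x 18 x 12 mm) on the upright aluminium quadrant plate beside the cover's left edge; 120 mm from the hinge line, 113 mm left (+y) of the cover's middle. Its x axis is parallel to the cover's x axis when the cover is at the mark. The red pointer on the cover passes just to the right of it.
- selector_grip (a point): On the selector's axis, half-way up its red bar grip (50 mm long, 13 mm thick, 26 mm high, its top 13 mm above this point, on a grey disc of 50 mm diameter 12 mm below it). x axis: along the bar towards the end with the white line, the pointing end; z up. The knob turns about the vertical.
- selector (a joint): Selector angle, rad, growing clockwise seen from above: three click positions with a dot each, 0 (left white dot), 0.7 (middle white dot, machine's +x), 1.4 (right, larger green dot); end stop at 1.5. Between clicks it is drawn to the nearer one; under 0.1 N m to turn.
- tape_measure: Bystander: yellow tape measure. Origin at its underside.
- flange: Bystander: grey steel pipe flange, 95 mm across. Origin at its underside.
- c_clamp: Bystander: small C-clamp lying flat. Origin at its underside.
- hex_bolt: Bystander: steel hex bolt standing on its head. Origin at its underside.
- grease_tin: Bystander: round dark blue tin, 99 mm across. Origin at its underside.

How it is judged:
By the outcome, as a careful person would: the job done as asked, in the order asked, and still so for the second after the job is handed in, while the arm keeps its last pose, push and grip.
It also fails if it takes over 51 s, if anything falls off the work surface, if the arm or the gripper's body presses on something with over 40 N, if the wrist force passes 120 N, or if a joint passes its speed limit or range.

### The arm

A 6-joint arm with a two-finger parallel gripper is mounted at the origin on a cart in front of the work surface, level with it; the furniture and walls round the work are solid. World frame = base frame: x ahead of the robot, y to its left, z up, the work surface at z = 0. Lengths are in mm, angles in rad, forces in N, time in s.
With the tool pointing down it reaches from about 300 to 875 mm from the base axis. Payload 6.4 kg.
Tool frame: the origin (TCP) lies between the finger pads; the fingertips stand 14 mm ahead of it and the grasp point (between the pads) lies 5 mm behind it; z points along the fingers, y is the direction in which the jaws open and shut (so a half turn about z gives the same grasp; the last joint's range is limited). The gripper opens to 85 mm and grips with 20 to 120 N. Pads are 22 mm wide; open, the fingers measure 114 mm over their backs; the gripper's body (76 mm by 85 mm) begins 54 mm behind the grasp point. The pads swing forward as they close: fully open they stand 13 mm farther back than shut.
Start: joints at [0.974, 0.181, 1.607, -0, 1.354, -0.206], TCP at [219.024, 531.667, 245.288] pointing down, gripper open.
Joint ranges: [-2.99, 2.99], [-0.89, 2.07], [0.3, 2.58], [-1.14, 4.28], [0, 2.63], [-3.12, 3.12]. Speed limits (rad/s): [2.57, 2.57, 3.01, 3.14, 3.14, 3.14].

### API

Orientations are given as [roll, pitch, yaw] about the fixed x, y, z axes, in that order (R = Rz(yaw) Ry(pitch) Rx(roll)).
In Python, from bench import ctrl gives the robot as it stands.
- The arm moves only by the shell command python3 -m inch 'ROWS' [FORCE]. ROWS is JSON, a list of rows, each a list of 7 numbers: the turn, a rotation vector about the tool's x, y, z in units of 10 degrees (1.0 is 10 degrees), then the shift along the tool's x, y, z in units of 40 mm (1.0 is 40 mm), then the finger opening in mm, from 0 to 85.4. A call has 1 to 10 rows; each row is the pose to reach, as a shift and turn from the pose commanded when the call began, along the tool's axes at that moment; what a row does not reach only later rows make up. A row lasts 1/8 s, in which the tool goes at most 62.5 mm and 10.7 degrees, less where a joint would pass 70% of its speed; a pose out of reach is approached as far as the arm can. A call with a gripper value outside its range is refused whole. The fingers move at their own pace and stop on an object; FORCE is the grip in N (left out, the last holds). Time passes only in rows, so rows that repeat a pose let the fingers close. It gives the time, the measured TCP pose, the force and the opening at its end, in the units of the state.
- ctrl.get_obs(): the state, without advancing time (a new reading comes with each control period).
- ctrl.grab_frame(name): name is "scene" or "top" or "wrist"; returns (picture, depth): 480x640x3 uint8, red, green, blue; 480x640 float32, mm along the optical axis (not along the pixel's ray), 0 where there is no reading.
- ctrl.camera_model(name): a dict with "intrinsics" (3x3 intrinsics, pixels), "cam_to_world" (4x4, takes a point from camera to world coordinates). Camera axes: x right, y down, z forward; pixel columns grow to the right and rows downward; lengths in mm; the calibration is good to about 2 mm. A picture is of the moment at which its call begins: read the wrist's pose just before it. camera_model takes no time and is no camera call; for the wrist camera it gives the pose at the moment of the call.
- ctrl.hand_in(): hands the job in, once; it reports no verdict.
The state is a dict: "clock": time; "joint_pos": joint angles; "joint_velocities": joint speeds; "effort": joint torques, N m; "eef_pos": TCP position; "eef_rot": TCP orientation; "wrist_force": force on the tool from outside, world axes, zero at the start; "ft_torque": the same for the moment, N m; "finger_gap": opening from 0.0 (shut) to 1.0 (fully open).
Only numpy, scipy, OpenCV 4.12 (cv2) and the standard library are available. Lean on these libraries where they do the work, as an engineer would, in place of code of your own. Each camera call takes 0.05 s, during which the arm holds its last target.

## Working session

There is one attempt and no reset: what is moved stays moved. The work goes in short steps, Python scripts to look and compute and a shell command to move; the robot and the scene stay as the last step left them, time stands still between calls to the robot, and variables do not carry over. Pictures are saved under pics/ and viewed, and the job is handed in when it is done.

```bash
ls; mkdir -p pics; cat > h.py <<'E'
import numpy as np,cv2
from bench import ctrl
def snap(n,f):
    p,d=ctrl.grab_frame(n); m=ctrl.camera_model(n)
    cv2.imwrite('pics/%s.png'%f,p[:,:,::-1]); np.savez('pics/%s.npz'%f,p=p,d=d,K=m['intrinsics'],T=m['cam_to_world'])
    return p,d
def pts(f):
    z=np.load('pics/%s.npz'%f); d=z['d'];K=z['K'];T=z['T']
    v,u=np.mgrid[:480,:640]
    c=np.stack([(u-K[0,2])/K[0,0]*d,(v-K[1,2])/K[1,1]*d,d,np.ones_like(d)],-1)
    w=(c@np.array(T).T)[...,:3]; w[d==0]=np.nan
    return z['p'],w
E
python3 - <<'E'
from h import *
print(ctrl.get_obs())
for n in('scene','top','wrist'): snap(n,n+'0')
E
```

```text
pics
{'clock': 0.0, 'joint_pos': array([ 9.73703325e-01,  1.81530673e-01,  1.60804557e+00, -1.56294962e-05,
        1.35377793e+00, -2.06287647e-01]), 'joint_velocities': array([-2.70934896e-04, -1.13407055e-03, -3.92988985e-04, -7.79847255e-04,
        1.29213065e-03, -3.74585613e-05]), 'effort': array([-4.05724631e-04, -4.44870186e+01, -3.51337731e+01, -2.74689264e-04,
        8.83035507e-03, -1.74165365e-05]), 'eef_pos': array([218.70769733, 531.19731373, 244.37180429]), 'eef_rot': array([-3.13986536e+00, -3.45874407e-04,  2.75079038e+00]), 'wrist_force': array([ 0.81323782, -0.23903728, -0.50472855]), 'ft_torque': array([ 0.02521134,  0.02283351, -0.02945061]), 'finger_gap': 0.9989474843253642}
```

View pics/scene0.png

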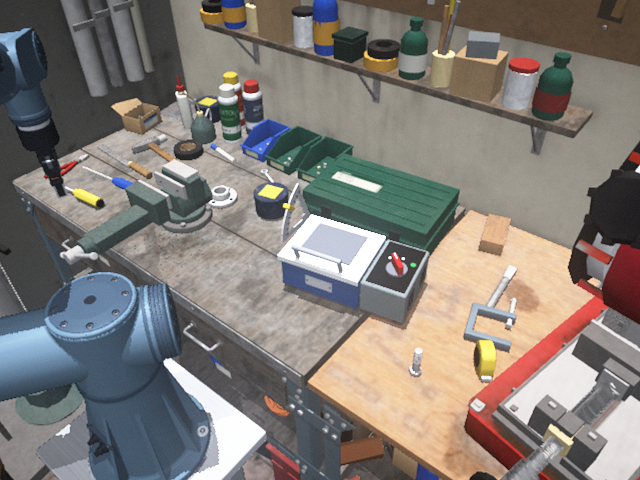

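View pics/top0.png

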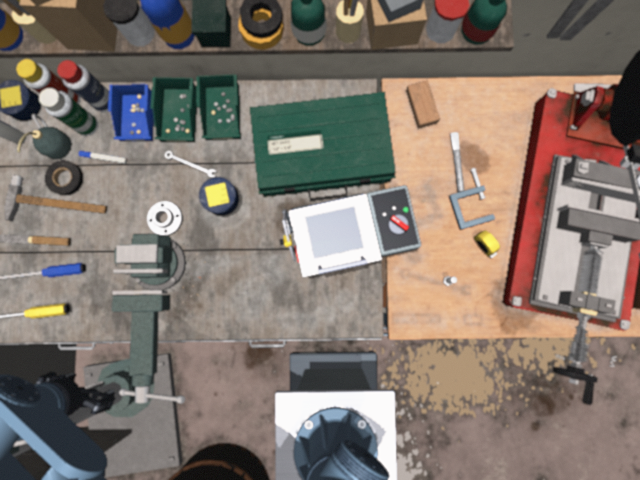

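View pics/wrist0.png

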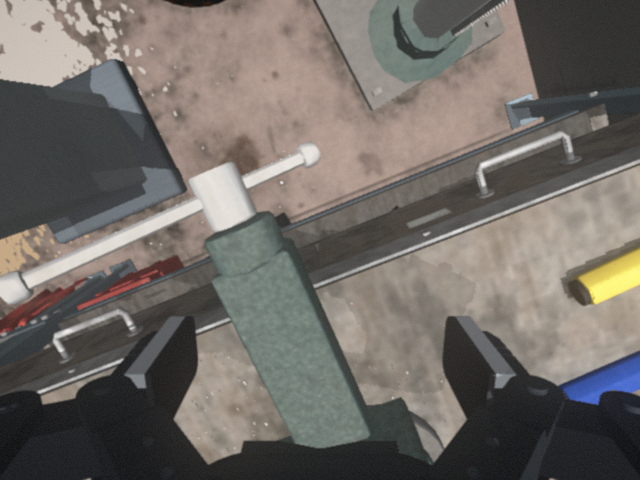

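```bash
python3 - <<'E'
from h import *
p,w=pts('top0')
c=p[175:290,270:430,::-1];cv2.imwrite('pics/c1.png',cv2.resize(c,None,fx=5,fy=5,interpolation=cv2.INTER_CUBIC)[:600])
q,ws=pts('scene0')
c=q[175:325,265:445,::-1];cv2.imwrite('pics/c2.png',cv2.resize(c,None,fx=4,fy=4,interpolation=cv2.INTER_CUBIC))
# white cover top fit
hsv=cv2.cvtColor(p,cv2.COLOR_RGB2HSV)
z=w[...,2];x=w[...,0];y=w[...,1]
m=(abs(z-110)<8);m[:175]=0;m[290:]=0;m[:,:270]=0;m[:,380:]=0
print(m.sum()); cc=w[m][:,:2].astype(np.float32); r=cv2.minAreaRect(cc);print(r,cv2.boxPoints(r),np.median(z[m]))
m=(abs(z-101)<5);m[:175]=0;m[290:]=0;m[:,:382]=0;m[:,430:]=0
r=cv2.minAreaRect(w[m][:,:2].astype(np.float32));print(m.sum(),r,cv2.boxPoints(r))
for (nm,P,W) in(('top',p,w),('scene',q,ws)):
  h=cv2.cvtColor(P,cv2.COLOR_RGB2HSV).astype(int)
  for cn,mm in(('red',((h[...,0]<8)|(h[...,0]>172))&(h[...,1]>130)&(h[...,2]>80)),('green',(abs(h[...,0]-60)<15)&(h[...,1]>130)&(h[...,2]>100)),('yel',(abs(h[...,0]-27)<6)&(h[...,1]>130)&(h[...,2]>120))):
    s=mm&(W[...,0]>250)&(W[...,0]<650)&(W[...,1]>-250)&(W[...,1]<200)&(W[...,2]>60)&(W[...,2]<260)
    n,lab,st,ce=cv2.connectedComponentsWithStats(s.astype(np.uint8))
    for i in range(1,n):
      if st[i,4]>3: print(nm,cn,ce[i],st[i,4],np.nanmedian(W[lab==i],0))
E
```

```text
5806
((584.4971923828125, 19.639991760253906), (282.53582763671875, 260.0998840332031), 89.5796890258789) [[ 453.41443  -120.670105]
 [ 713.5073   -122.57814 ]
 [ 715.57996   159.95009 ]
 [ 455.48706   161.85812 ]] 110.53748002425334
1765 ((610.5257568359375, -178.29473876953125), (100.05583953857422, 210.29818725585938), 88.67960357666016) [[ 504.2518  -225.8864 ]
 [ 714.4941  -230.73235]
 [ 716.7997  -130.70308]
 [ 506.55743 -125.85713]]
top red [401.08450704 224.70422535] 71 [ 578.64781999 -174.30640024  133.66639817]
top green [405.27777778 209.11111111] 18 [ 624.76916703 -188.48989919  101.43415432]
top yel [286.32608696 242.02173913] 46 [531.61926895 111.06550503 194.15583286]
scene red [397.90740741 263.72222222] 108 [ 573.95069333 -177.35069524  132.54178083]
scene green [412.88235294 264.41176471] 17 [ 620.79194221 -189.21159378  101.88524246]
scene yel [287.41860465 206.1627907 ] 43 [526.63346972 103.33091294 192.93066248]
```

View pics/c1.png

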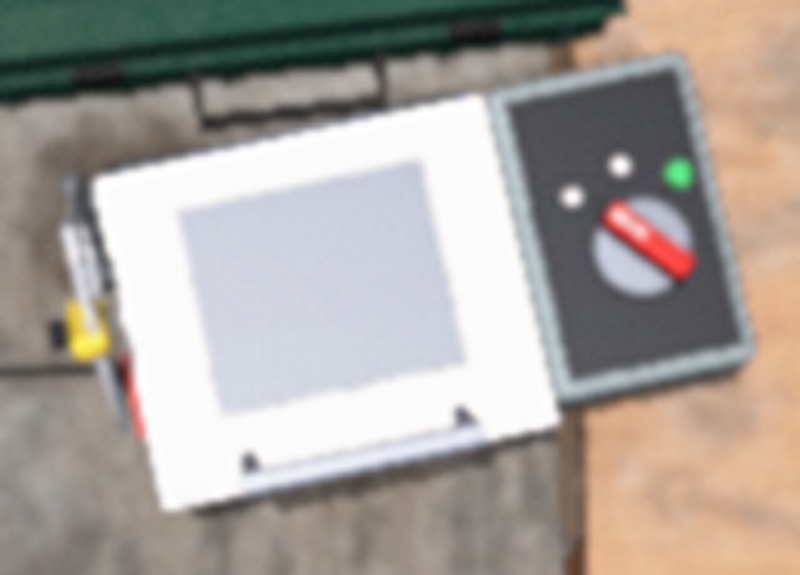

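View pics/c2.png

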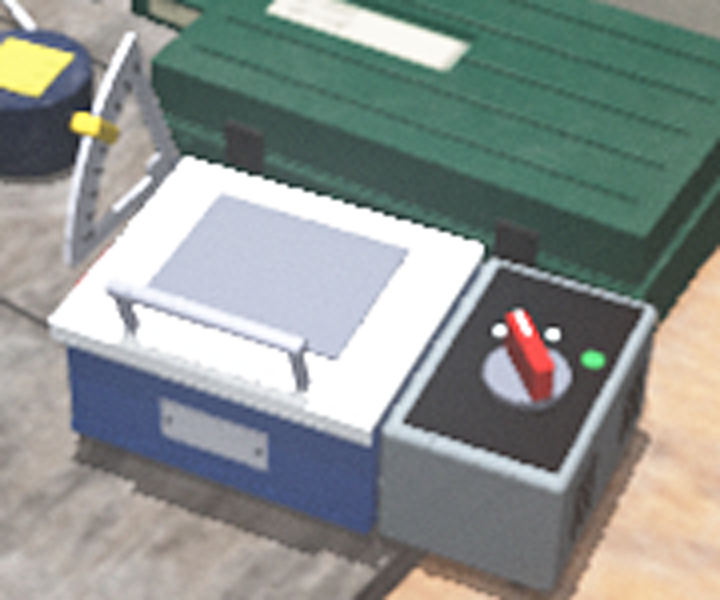

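```bash
python3 - <<'E'
from h import *
for f in('top0','scene0'):
  p,w=pts(f)
  m=(abs(w[...,2]-110)<6)&(w[...,0]>380)&(w[...,0]<680)&(w[...,1]>-135)&(w[...,1]<125)&(p.min(-1)>150)
  n,lab,st,ce=cv2.connectedComponentsWithStats(m.astype(np.uint8)); i=1+np.argmax(st[1:,4]);m=lab==i
  r=cv2.minAreaRect(w[m][:,:2].astype(np.float32));print(f,m.sum(),r);print(cv2.boxPoints(r),np.median(w[m][:,2]))
  # bar
  b=(abs(w[...,2]-152)<8)&(w[...,0]>330)&(w[...,0]<520)&(w[...,1]>-135)&(w[...,1]<80)
  q=w[b];print('bar',b.sum(),q.mean(0),cv2.minAreaRect(q[:,:2].astype(np.float32)))
  # console dark disc / dots
  b=(abs(w[...,2]-101)<4)&(w[...,0]>560)&(w[...,0]<660)&(w[...,1]>-230)&(w[...,1]<-110)&(p.min(-1)>170)
  n,lab,st,ce=cv2.connectedComponentsWithStats(b.astype(np.uint8))
  for i in range(1,n): print('w',ce[i],st[i,4],w[lab==i].mean(0))
  h=cv2.cvtColor(p,cv2.COLOR_RGB2HSV).astype(int)
  b=((h[...,0]<8)|(h[...,0]>172))&(h[...,1]>130)&(abs(w[...,2]-134)<4)&(w[...,0]>500)&(w[...,0]<660)&(w[...,1]<-110)&(w[...,1]>-230)
  print('knob top',b.sum(),cv2.minAreaRect(w[b][:,:2].astype(np.float32)),w[b].mean(0))
  b=(abs(w[...,2]-109)<4)&(w[...,0]>500)&(w[...,0]<660)&(w[...,1]<-130)&(w[...,1]>-230)
  if b.sum()>5:print('disc',b.sum(),w[b].mean(0),cv2.minEnclosingCircle(w[b][:,:2].astype(np.float32)))
E
```

```text
top0 5101 ((559.538818359375, -4.638427734375), (176.61886596679688, 208.27801513671875), 11.678712844848633)
[[ 451.97736    79.468796]
 [ 494.13776  -124.49745 ]
 [ 667.1003    -88.74565 ]
 [ 624.9399    115.2206  ]] 110.38914830935164
bar 244 [475.21554816 -23.62645951 154.21870372] ((475.4403991699219, -23.227413177490234), (12.900670051574707, 121.84536743164062), 12.264350891113281)
w [393.4 207.6] 10 [ 628.81991997 -158.55565307  101.08695223]
w [384.    214.125] 8 [ 612.0152724  -133.78116333  101.26264113]
w [412. 212.] 1 [ 616.32316701 -205.89094983  103.16740483]
w [375. 220.] 3 [ 597.14755027 -110.29310248  100.13929389]
w [376.43478261 228.08695652] 23 [ 576.06704902 -113.50062825   99.96556247]
w [391. 224.] 1 [ 585.51563972 -150.65286969  104.89675786]
w [391. 228.] 1 [ 575.22843304 -150.43929605  104.33008531]
w [400. 229.] 1 [ 572.34543774 -173.45054878  104.33209179]
w [398. 231.] 1 [ 567.22577011 -168.15439575  104.42541979]
w [376. 234.] 1 [ 560.84476388 -112.10531438   99.03544682]
knob top 63 ((583.7525024414062, -168.25120544433594), (49.03047561645508, 12.0236
[... 511 characters left out ...]
5563354492188), (14.92059326171875, 123.84320068359375), 10.118910789489746)
w [380. 255.] 1 [ 604.9744634  -110.15177099   99.54870801]
w [374.58333333 261.95833333] 24 [ 577.0539244  -113.73291042   99.91104679]
w [389.33333333 257.22222222] 9 [ 609.82398493 -132.82107211  101.46491947]
w [402.8 258. ] 10 [ 625.91309833 -159.4396291   102.02904694]
w [416.89393939 271.72727273] 66 [ 608.76934993 -207.77570268   99.51784206]
knob top 71 ((581.7646484375, -169.61831665039062), (47.91814422607422, 12.46543025970459), 51.43281936645508) [ 579.09208755 -171.77504955  133.71224932]
disc 173 [ 577.87859254 -169.80189182  109.12842935] ((580.3914794921875, -162.16273498535156), 59.641658782958984)
```

```bash
cat >> h.py <<'E'
from scipy.spatial.transform import Rotation as Ro
def plan(pos,rpy,seq=None):
    o=ctrl.get_obs(); R0=Ro.from_euler('xyz',o['eef_rot']); R1=Ro.from_euler('xyz',rpy)
    t=R0.inv().apply(np.array(pos)-o['eef_pos'])/40; r=np.degrees((R0.inv()*R1).as_rotvec())/10
    print('row',np.round(r,2),np.round(t,3),'mm',np.round(np.linalg.norm(t)*40))
def st():
    o=ctrl.get_obs(); print(round(o['clock'],2),np.round(o['eef_pos'],1),np.round(o['eef_rot'],3),np.round(o['wrist_force'],1),round(o['finger_gap'],3),np.round(o['joint_pos'],2))
E
python3 - <<'E'
from h import *
plan([300,360,340],[np.pi,0,1.5])
plan([583,-169,260],[np.pi,0,0.90])
E
```

```text
row [-0.01  0.    7.17] [-3.509 -3.19  -2.382] mm 212.0
row [-1.00e-02  1.00e-02  1.06e+01] [-15.088 -12.721  -0.372] mm 790.0
```

```bash
python3 -m inch '[[0,0,4,-1.7,-1.6,-2.4,60],[0,0,7.2,-3.5,-3.2,-2.4,60],[0,0,7.2,-3.5,-3.2,-2.4,60],[0,0,7.2,-3.5,-3.2,-2.4,60],[0,0,10.6,-15.1,-12.7,-2.4,60],[0,0,10.6,-15.1,-12.7,-2.4,60],[0,0,10.6,-15.1,-12.7,-2.4,60],[0,0,10.6,-15.1,-12.7,-2.4,60],[0,0,10.6,-15.1,-12.7,-2.4,60],[0,0,10.6,-15.1,-12.7,-2.4,60]]' 60
python3 - <<'E'
from h import *
plan([583,-169,260],[np.pi,0,0.90])
E
```

```text
clock: 1.4
eef_pos: [478.0, 27.8, 341.3]
eef_rot: [3.141, -0.0, 0.895]
wrist_force: [0.6, 0.2, -0.6]
finger_gap: 0.709
row [ 0.   -0.   -0.03] [-2.196  5.126  2.033] mm 237.0
```

```bash
python3 -m inch '[[0,0,0,-2.2,5.1,0,50],[0,0,0,-2.2,5.1,0,50],[0,0,0,-2.2,5.1,0,50],[0,0,0,-2.2,5.1,0,50],[0,0,0,-2.2,5.1,2.0,50],[0,0,0,-2.2,5.1,2.0,50],[0,0,0,-2.2,5.1,2.0,50]]' 60
python3 - <<'E'
from h import *
st(); snap('wrist','w1'); plan([583,-169,127],[np.pi,0,0.90])
p,w=pts('w1')
h=cv2.cvtColor(p,cv2.COLOR_RGB2HSV).astype(int)
for nm,b in(('red',((h[...,0]<8)|(h[...,0]>172))&(h[...,1]>130)&(abs(w[...,2]-134)<4)),('green',(abs(h[...,0]-65)<18)&(h[...,1]>120)&(abs(w[...,2]-101)<4)),('white',(p.min(-1)>170)&(abs(w[...,2]-102)<5))):
  n,lab,stt,ce=cv2.connectedComponentsWithStats(b.astype(np.uint8))
  for i in range(1,n):
    if stt[i,4]>40: print(nm,ce[i],stt[i,4],w[lab==i].mean(0),cv2.minAreaRect(w[lab==i][:,:2].astype(np.float32)))
E
```

```text
clock: 2.28
eef_pos: [581.9, -165.1, 260.1]
eef_rot: [-3.138, 0.001, 0.901]
wrist_force: [0.2, 0.2, -0.4]
finger_gap: 0.587
2.27 [ 581.9 -165.1  260.1] [-3.138e+00  1.000e-03  9.010e-01] [ 0.2  0.2 -0.4] 0.587 [-0.47  0.24  1.51  0.    1.4   0.2 ]
row [ 0.   -0.    0.01] [-0.067  0.055  3.381] mm 135.0
red [328.59413203 242.45313773] 1227 [ 587.27582211 -168.43930914  136.39652728] ((587.77001953125, -168.04591369628906), (49.797950744628906, 12.429478645324707), 51.57719802856445)
green [389.48677249 219.15873016] 189 [ 626.3687223  -188.91186375  104.15398452] ((626.3492431640625, -188.90769958496094), (11.496332168579102, 12.03469467163086), 72.60539245605469)
white [332.57711443  98.68490879] 603 [ 644.01246096 -101.16662969  102.12212253] ((641.469970703125, -101.58158874511719), (54.54991912841797, 8.49265193939209), 7.376152515411377)
white [327.95412844 166.91743119] 109 [ 614.82840881 -133.65799334  104.1674416 ] ((615.0018920898438, -133.49464416503906), (7.523837089538574, 6.826571464538574), 51.159969329833984)
white [369.19230769 182.03846154] 104 [ 630.6469235  -159.17423719  104.36621553] ((630.600341796875, -159.07763671875), (6.943761825561523, 6.9785590171813965), 53.28216552734375)
```

View pics/w1.png

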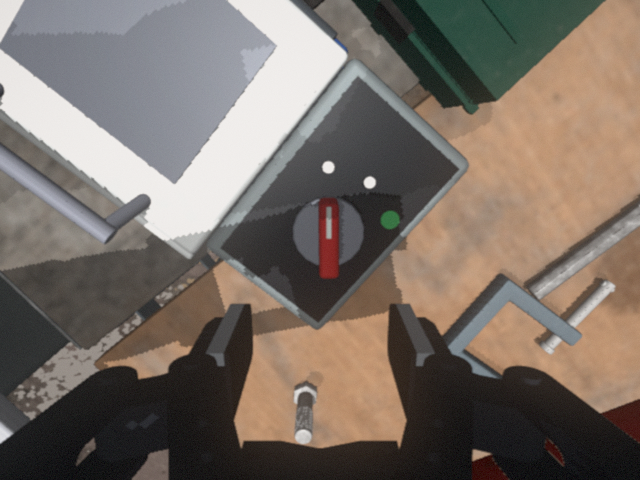

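```bash
python3 - <<'E'
from h import *
plan([584.5,-168.6,127],[np.pi,0,0.90])
E
python3 -m inch '[[0,0,0,-0.03,0.11,1.5,40],[0,0,0,-0.03,0.11,2.5,40],[0,0,0,-0.03,0.11,3.2,40],[0,0,0,-0.03,0.11,3.38,40],[0,0,0,-0.03,0.11,3.38,40]]' 40
```

```text
row [ 0.   -0.    0.01] [-0.036  0.078  3.381] mm 135.0
clock: 2.95
eef_pos: [586.6, -169.8, 128.1]
eef_rot: [3.139, -0.001, 0.901]
wrist_force: [0.3, -0.5, -0.2]
finger_gap: 0.469
```

```bash
python3 -m inch '[[0,0,0,0,0,0,25],[0,0,0,0,0,0,18],[0,0,0,0,0,0,10],[0,0,0,0,0,0,10],[0,0,0,0,0,0,10],[0,0,0,0,0,0,10]]' 40; python3 - <<'E'
from h import *
snap('wrist','w2')
E
```

```text
clock: 3.7
eef_pos: [585.3, -169.2, 127.6]
eef_rot: [-3.141, -0.0, 0.901]
wrist_force: [-4.2, 2.9, 8.3]
finger_gap: 0.144
```

View pics/w2.png

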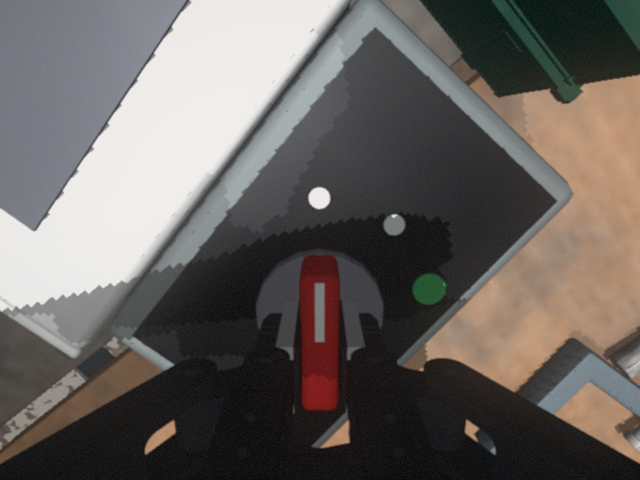

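```bash
python3 -m inch '[[0,0,0.5,0,-0.03,-0.05,10],[0,0,1.5,0,-0.03,-0.05,10],[0,0,2.5,0,-0.03,-0.05,10],[0,0,3.5,0,-0.03,-0.05,10],[0,0,4.5,0,-0.03,-0.05,10],[0,0,5.5,0,-0.03,-0.05,10],[0,0,6.5,0,-0.03,-0.05,10],[0,0,7.5,0,-0.03,-0.05,10],[0,0,8.05,0,-0.03,-0.05,10],[0,0,8.05,0,-0.03,-0.05,10]]' 40; python3 - <<'E'
from h import *
st();snap('wrist','w3')
E
```

```text
clock: 5.0
eef_pos: [584.8, -167.5, 127.7]
eef_rot: [-3.14, 0.0, -0.505]
wrist_force: [3.1, 4.8, -4.4]
finger_gap: 0.141
5.0 [ 584.8 -167.5  127.7] [-3.14   0.    -0.505] [ 3.1  4.8 -4.4] 0.141 [-0.47  0.38  1.61  0.    1.15  1.6 ]
```

View pics/w3.png

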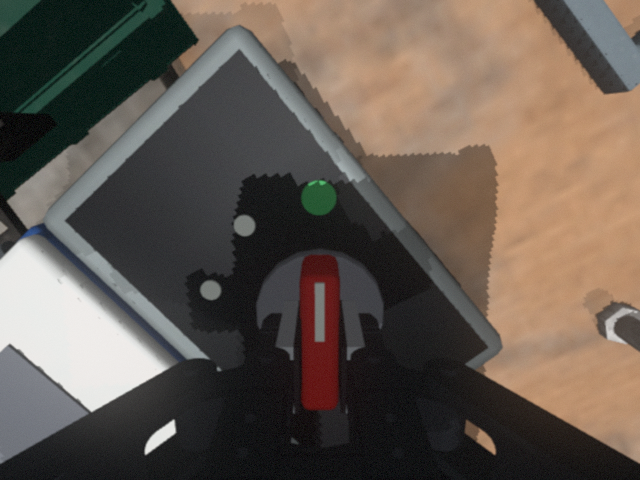

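```bash
python3 -m inch '[[0,0,0,0,0,0,20],[0,0,0,0,0,0,30],[0,0,0,0,0,0,35],[0,0,0,0,0,-1,35],[0,0,0,0,0,-2.5,45],[0,0,0,0,0,-4,60],[0,0,0,0,0,-4,60]]' 40; python3 - <<'E'
from h import *
st();snap('wrist','w4'); p,d=snap('top','t4')
cv2.imwrite('pics/t4c.png',cv2.resize(p[175:290,270:430,::-1],None,fx=5,fy=5,interpolation=cv2.INTER_CUBIC))
E
```

```text
clock: 5.92
eef_pos: [587.2, -170.3, 295.4]
eef_rot: [-3.141, -0.012, -0.504]
wrist_force: [-0.2, 0.3, -0.6]
finger_gap: 0.701
5.92 [ 587.2 -170.3  295.4] [-3.141 -0.012 -0.504] [-0.2  0.3 -0.6] 0.701 [-0.48  0.22  1.46 -0.    1.45  1.6 ]
```

View pics/w4.png

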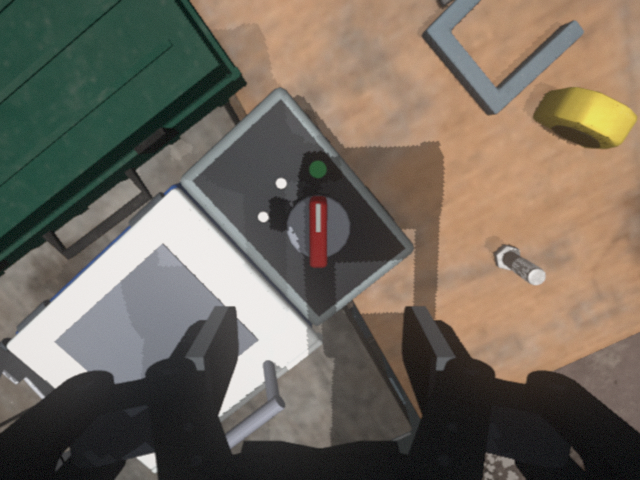

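```bash
python3 - <<'E'
from h import *
plan([476,-32,230],[np.pi,0,1.77])
plan([476,-32,295],[np.pi,0,1.77])
E
```

```text
row [ 1.000e-02 -1.000e-02 -1.303e+01] [-4.035 -1.686  1.465] mm 184.0
row [ 1.000e-02 -1.000e-02 -1.303e+01] [-4.032 -1.686 -0.16 ] mm 175.0
```

View pics/t4c.png

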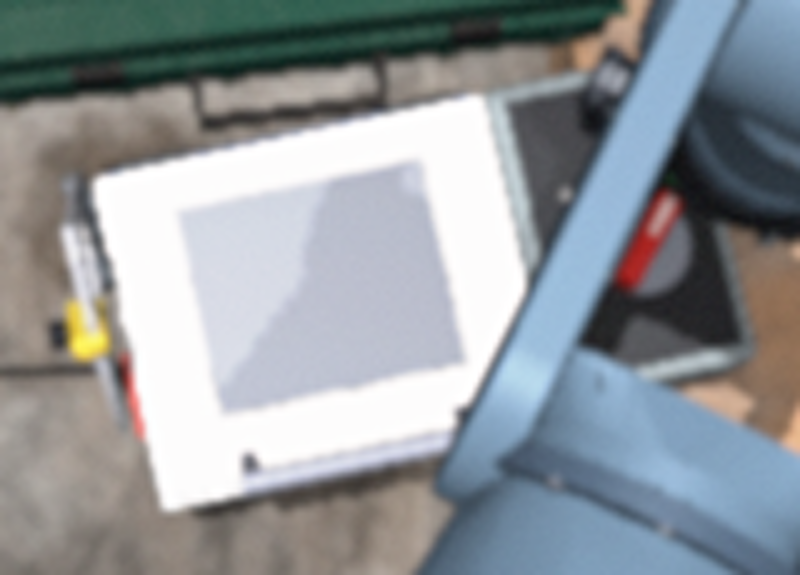

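```bash
python3 -m inch '[[0,0,-1,-1,-0.4,-0.1,60],[0,0,-2,-2,-0.8,-0.1,60],[0,0,-3,-3,-1.2,-0.1,60],[0,0,-4,-4.03,-1.69,-0.1,60],[0,0,-5,-4.03,-1.69,-0.1,60],[0,0,-6,-4.03,-1.69,-0.1,60],[0,0,-7,-4.03,-1.69,-0.1,60],[0,0,-8,-4.03,-1.69,-0.1,60],[0,0,-9,-4.03,-1.69,-0.1,60],[0,0,-10,-4.03,-1.69,-0.1,60]]' 40
python3 -m inch '[[0,0,-1,0,0,0.5,60],[0,0,-2,0,0,1,60],[0,0,-3,0,0,1.5,60],[0,0,-3,0,0,1.5,60],[0,0,-3,0,0,1.5,60]]'
python3 - <<'E'
from h import *
st();snap('wrist','w5');p,w=pts('w5')
b=(w[...,2]>140)&(w[...,2]<165)&(w[...,1]<60)&(w[...,0]>440)&(w[...,0]<520);q=w[b].astype(np.float32)
print(b.sum(),np.median(q,0),q[:,2].max(),cv2.minAreaRect(q[:,:2]))
E
```

```text
clock: 7.28
eef_pos: [474.9, -31.5, 289.7]
eef_rot: [-3.137, 0.0, 1.247]
wrist_force: [-0.3, 0.0, 0.2]
finger_gap: 0.699
clock: 7.9
eef_pos: [475.8, -31.7, 231.8]
eef_rot: [-3.141, -0.001, 1.761]
wrist_force: [0.1, -0.6, -0.5]
finger_gap: 0.699
7.9 [475.8 -31.7 231.8] [-3.141e+00 -1.000e-03  1.761e+00] [ 0.1 -0.6 -0.5] 0.699 [-0.32 -0.03  1.86 -0.    1.31 -0.51]Traceback (most recent call last):
  File "<stdin>", line 4, in <module>
cv2.error: OpenCV(4.12.0) /io/opencv/modules/imgproc/src/convhull.cpp:143: error: (-215:Assertion failed) total >= 0 && (depth == CV_32F || depth == CV_32S) in function 'convexHull'
```

View pics/w5.png

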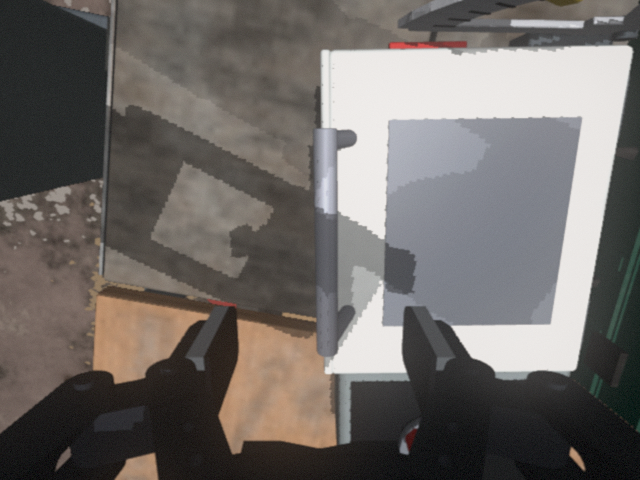

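```bash
python3 - <<'E'
from h import *
p,w=pts('w5'); z=np.load('pics/w5.npz')
for v in(140,180,240,300,350): print(v,[ (u,np.round(w[v,u])) for u in(320,326,332)], z['d'][v,326])
T=z['T'];print(np.round(T,3)); K=z['K']
# project expected bar centre & ends, TCP
for P in([475,-22,150],[465,27,150],[485,-71,150],[475.8,-31.7,150]):
  c=np.linalg.inv(T)@np.array(P+[1]); print(P,K[0,0]*c[0]/c[2]+K[0,2],K[1,1]*c[1]/c[2]+K[1,2])
E
```

```text
140 [(320, array([464.,  32., 156.])), (326, array([467.,  33., 155.])), (332, array([470.,  33., 154.]))] 199.19232
180 [(320, array([467.,  13., 156.])), (326, array([470.,  14., 157.])), (332, array([473.,  14., 155.]))] 202.85025
240 [(320, array([473., -17., 156.])), (326, array([476., -16., 156.])), (332, array([479., -15., 157.]))] 211.82812
300 [(320, array([480., -49., 155.])), (326, array([483., -48., 156.])), (332, array([486., -48., 156.]))] 221.18031
350 [(320, array([485., -79., 154.])), (326, array([488., -78., 156.])), (332, array([492., -77., 156.]))] 230.06447
[[ 9.82000e-01  1.81000e-01  5.40000e-02  4.62241e+02]
 [ 1.89000e-01 -9.43000e-01 -2.73000e-01  3.80910e+01]
 [ 2.00000e-03  2.79000e-01 -9.60000e-01  3.60843e+02]
 [ 0.00000e+00  0.00000e+00  0.00000e+00  1.00000e+00]]
[475, -22, 150] 321.29867945389594 247.77250163624325
[465, 27, 150] 320.2931151655838 150.38453601806066
[485, -71, 150] 322.18418806173935 333.53318631608624
[475.8, -31.7, 150] 319.30962417524114 265.2073029910384
```

```bash
python3 - <<'E'
from h import *
plan([477.2,-32,146],[np.pi,0,1.766])
E
python3 -m inch '[[0,0,0,0,0.03,1,60],[0,0,0,0,0.03,1.8,50],[0,0,0,0,0.03,2.13,40],[0,0,0,0,0.03,2.13,30],[0,0,0,0,0.03,2.13,20],[0,0,0,0,0.03,2.13,5],[0,0,0,0,0.03,2.13,5],[0,0,0,0,0.03,2.13,5]]' 60
python3 - <<'E'
from h import *
st();snap('wrist','w6')
E
```

```text
row [ 0.    0.   -0.02] [-0.01   0.025  2.159] mm 86.0
clock: 8.95
eef_pos: [478.9, -31.7, 148.4]
eef_rot: [3.137, 0.002, 1.765]
wrist_force: [4.8, 2.0, 2.5]
finger_gap: 0.116
8.95 [478.9 -31.7 148.4] [3.137e+00 2.000e-03 1.765e+00] [4.8 2.  2.5] 0.116 [-0.31  0.08  1.93  0.    1.13 -0.51]
```

View pics/w6.png

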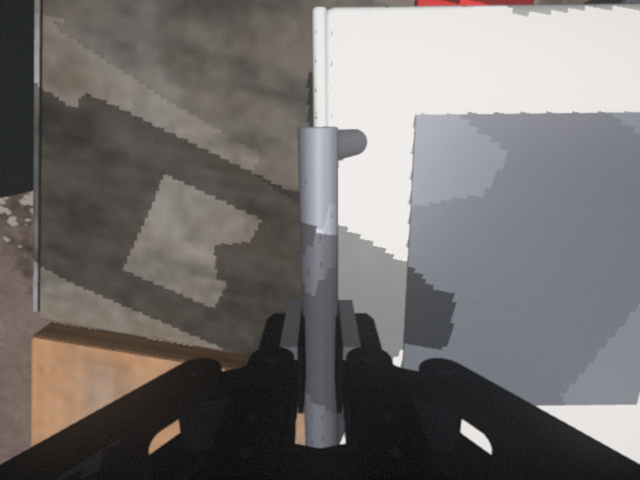

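```bash
python3 - <<'E'
from h import *
for t in np.arange(0,1.0,.05):
  c,s=np.cos(t),np.sin(t); print(round(t,2),np.round([np.degrees(t*.4)/10,(-172*c+52*s+172)/40,-(172*s+52*c-52)/40],2))
E
python3 - <<'E'
from h import *
# tab & pointer in machine coords
a=.195
X=np.array([np.cos(a),np.sin(a)]);Y=np.array([-X[1],X[0]])
for f in('top0','scene0'):
  p,w=pts(f);h=cv2.cvtColor(p,cv2.COLOR_RGB2HSV).astype(int)
  for nm,b in(('tab',(abs(h[...,0]-27)<6)&(h[...,1]>110)&(h[...,2]>100)&(w[...,2]>150)),('ptr',((h[...,0]<10)|(h[...,0]>170))&(h[...,1]>90)&(w[...,2]>50))):
    b&=(w[...,0]>440)&(w[...,0]<640)&(w[...,1]>60)&(w[...,1]<160)&(w[...,2]<240)
    q=w[b]; m=np.c_[q[:,:2]@X-635,q[:,:2]@Y,q[:,2]-98]
    v,u=np.nonzero(b)
    if len(q): print(f,nm,len(q),'px',u.mean(),v.mean(),'mean',m.mean(0),'\n',np.percentile(m,[3,50,97],axis=0).round(1))
E
```

```text
0.0 [ 0.  0. -0.]
0.05 [ 0.11  0.07 -0.21]
0.1 [ 0.23  0.15 -0.42]
0.15 [ 0.34  0.24 -0.63]
0.2 [ 0.46  0.34 -0.83]
0.25 [ 0.57  0.46 -1.02]
0.3 [ 0.69  0.58 -1.21]
0.35 [ 0.8   0.71 -1.4 ]
0.4 [ 0.92  0.85 -1.57]
0.45 [ 1.03  0.99 -1.74]
0.5 [ 1.15  1.15 -1.9 ]
0.55 [ 1.26  1.31 -2.06]
0.6 [ 1.38  1.49 -2.2 ]
0.65 [ 1.49  1.66 -2.34]
0.7 [ 1.6   1.85 -2.46]
0.75 [ 1.72  2.04 -2.58]
0.8 [ 1.83  2.24 -2.69]
0.85 [ 1.95  2.44 -2.79]
0.9 [ 2.06  2.65 -2.88]
0.95 [ 2.18  2.86 -2.95]
top0 tab 60 px 286.71666666666664 241.76666666666668 mean [-90.17766568   4.00379115  94.1582408 ] 
 [[-100.1   -5.9   82.1]
 [ -91.3    5.4   95.8]
 [ -75.8   12.7  102.1]]
top0 ptr 9 px 296.3333333333333 253.22222222222223 mean [-113.22260019   -8.25526834    4.9404325 ] 
 [[-1.294e+02 -9.200e+00  1.000e-01]
 [-1.120e+02 -8.200e+00  5.400e+00]
 [-9.760e+01 -7.300e+00  8.900e+00]]
scene0 tab 51 px 287.5882352941176 206.2549019607843 mean [-95.13456511   0.40085901  92.4110698 ] 
 [[-102.9   -7.9   78.6]
 [ -96.9   -2.8   93.8]
 [ -82.4   16.8  101.3]]
```

```bash
python3 -m inch '[[0.11,0,0,0,0.07,-0.21,5],[0.23,0,0,0,0.15,-0.42,5],[0.34,0,0,0,0.24,-0.63,5],[0.46,0,0,0,0.34,-0.83,5],[0.57,0,0,0,0.46,-1.02,5],[0.69,0,0,0,0.58,-1.21,5],[0.8,0,0,0,0.71,-1.4,5],[0.92,0,0,0,0.85,-1.57,5],[1.03,0,0,0,0.99,-1.74,5],[1.15,0,0,0,1.15,-1.9,5]]' 80
python3 - <<'E'
from h import *
st();snap('wrist','w7')
for n,r in(('scene',(150,300,250,430)),('top',(175,290,270,430))):
  p,d=snap(n,n+'7'); a,b,c,e=r; cv2.imwrite('pics/%s7c.png'%n,cv2.resize(p[a:b,c:e,::-1],None,fx=4,fy=4,interpolation=cv2.INTER_CUBIC))
E
```

```text
clock: 10.25
eef_pos: [521.3, -22.9, 223.5]
eef_rot: [-2.936, -0.0, 1.764]
wrist_force: [-5.5, -4.9, -1.3]
finger_gap: 0.107
10.25 [521.3 -22.9 223.5] [-2.936 -0.     1.764] [-5.5 -4.9 -1.3] 0.107 [-0.22  0.22  1.62 -0.08  1.49 -0.4 ]
```

View pics/scene7c.png

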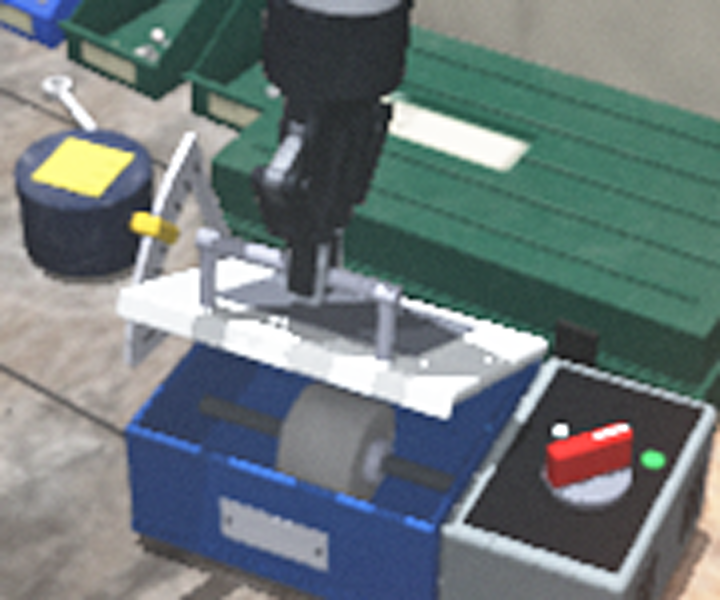

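View pics/w7.png

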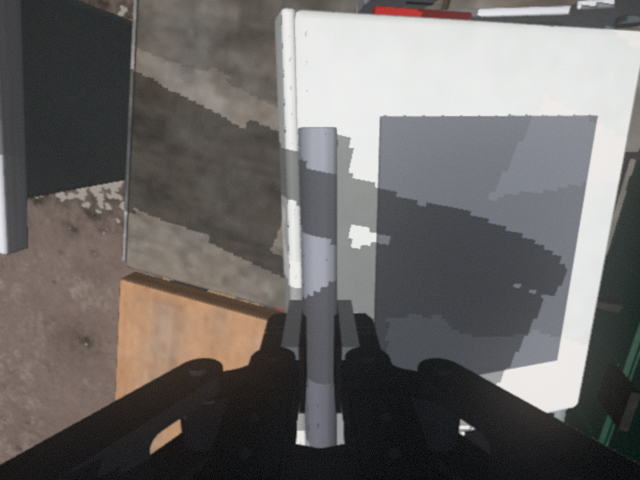

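View pics/top7c.png

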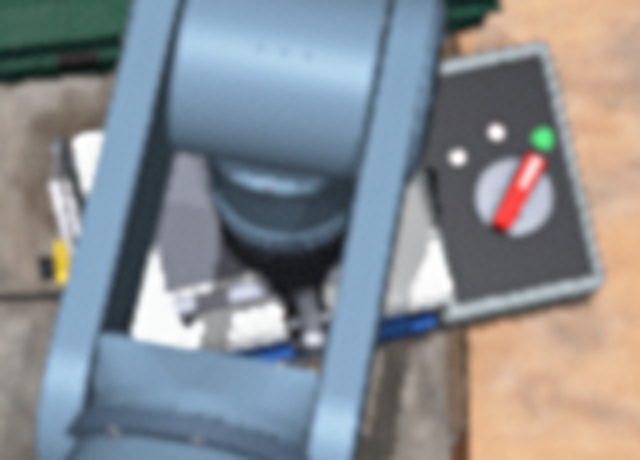

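```bash
cat >> h.py <<'E'
def table(t0,ts,k=.4):
    R0=Ro.from_euler('xyz',ctrl.get_obs()['eef_rot']); a=.195
    f=lambda t:np.array([-172*np.cos(t)+52*np.sin(t),172*np.sin(t)+52*np.cos(t)])
    for t in ts:
        d=f(t)-f(t0); w=np.array([d[0]*np.cos(a),d[0]*np.sin(a),d[1]]); print(round(t,3),round(np.degrees(k*(t-t0))/10,2),np.round(R0.inv().apply(w)/40,2))
def fits(f,a=.195,hx=635):
    X=np.array([np.cos(a),np.sin(a)]);Y=np.array([-X[1],X[0]])
    p,w=pts(f); m=np.stack([w[...,:2]@X-hx,w[...,:2]@Y,w[...,2]-98],-1)
    return p,m
E
python3 - <<'E'
from h import *
table(.5,np.arange(.53,.71,.03))
for f in('w7','scene7'):
  p,m=fits(f)
  # white cover pts
  b=(p.min(-1)>150)&(np.ptp(p.astype(int),axis=-1)<40)&(m[...,0]<5)&(m[...,0]>-190)&(abs(m[...,1]+115)<100)&(m[...,2]>8)
  q=m[b]; 
  for _ in range(5):
    c=q.mean(0); n=np.linalg.svd(q-c,full_matrices=False)[2][2]; r=(q-c)@n; q=q[abs(r)<max(2,1.5*np.median(abs(r)))]
  n*=np.sign(n[2]);print(f,len(q),n,'theta',np.arctan2(n[0],n[2]),'dist from hinge',c@n - n[1]*c[1], np.std((q-c)@n))
E
```

```text
0.53 0.07 [ 0.    0.08 -0.11]
0.56 0.14 [ 0.    0.16 -0.22]
0.59 0.21 [ 0.    0.24 -0.33]
0.62 0.28 [ 0.    0.33 -0.43]
0.65 0.34 [ 0.    0.41 -0.53]
0.68 0.41 [ 0.    0.51 -0.63]
w7 34520 [0.45935429 0.00516767 0.88823811] theta 0.4772750182682752 dist from hinge 13.26959454816088 0.560807662689685
scene7 305 [0.4732075  0.03904593 0.88008527] theta 0.49333816733998104 dist from hinge 8.521269404141526 0.9668798609622128
```

```bash
python3 -m inch '[[0.07,0,0,0,0.08,-0.11,5],[0.14,0,0,0,0.16,-0.22,5],[0.21,0,0,0,0.24,-0.33,5],[0.28,0,0,0,0.33,-0.43,5],[0.34,0,0,0,0.41,-0.53,5],[0.41,0,0,0,0.51,-0.63,5],[0.41,0,0,0,0.51,-0.63,5]]' 80
cat >> h.py <<'E'
def theta(f):
  p,m=fits(f)
  b=(p.min(-1)>150)&(np.ptp(p.astype(int),axis=-1)<40)&(m[...,0]<5)&(m[...,0]>-190)&(abs(m[...,1]+115)<100)&(m[...,2]>8)
  q=m[b]
  for _ in range(5):
    c=q.mean(0); n=np.linalg.svd(q-c,full_matrices=False)[2][2]; r=(q-c)@n; q=q[abs(r)<max(2,1.5*np.median(abs(r)))]
  n*=np.sign(n[2]);print(f,len(q),n.round(3),'theta',np.arctan2(n[0],n[2]).round(3),'dist',(c@n - n[1]*c[1]).round(1))
def marks(f):
  p,m=fits(f);h=cv2.cvtColor(p,cv2.COLOR_RGB2HSV).astype(int)
  for nm,b in(('tab',(abs(h[...,0]-27)<7)&(h[...,1]>110)&(h[...,2]>60)),('ptr',((h[...,0]<10)|(h[...,0]>170))&(h[...,1]>90))):
    b&=(m[...,0]>-170)&(m[...,0]<-20)&(m[...,1]>-30)&(m[...,1]<40)&(m[...,2]>0)&(m[...,2]<150)
    q=m[b];v,u=np.nonzero(b)
    if len(q)>3: print(f,nm,len(q),'px',u.mean().round(),v.mean().round(),u.min(),u.max(),v.min(),v.max(),'\n',np.percentile(q,[3,50,97],axis=0).round(1),'ang',np.percentile(np.arctan2(q[:,2],-q[:,0]),[3,50,97]).round(3))
E
python3 - <<'E'
from h import *
st();snap('wrist','w8');p,d=snap('scene','scene8')
cv2.imwrite('pics/scene8c.png',cv2.resize(p[180:270,260:350,::-1],None,fx=6,fy=6,interpolation=cv2.INTER_CUBIC))
theta('w8');marks('w8');marks('scene8')
E
```

```text
clock: 11.28
eef_pos: [545.6, -17.8, 245.2]
eef_rot: [-2.864, -0.0, 1.764]
wrist_force: [-8.9, -2.8, 4.5]
finger_gap: 0.108
11.28 [545.6 -17.8 245.2] [-2.864 -0.     1.764] [-8.9 -2.8  4.5] 0.108 [-0.19  0.31  1.48 -0.1   1.61 -0.38]
w8 31584 [0.609 0.006 0.793] theta 0.655 dist 12.1
w8 tab 358 px 418.0 2.0 374 447 0 8 
 [[-93.9  -6.2  77.8]
 [-80.5  -5.7  84.1]
 [-71.7  -4.5  92.5]] ang [0.77  0.807 0.838]
w8 ptr 714 px 400.0 16.0 355 447 8 24 
 [[-104.9   -9.    60.3]
 [ -89.7   -7.5   73.9]
 [ -71.2   -2.5   85.6]] ang [0.581 0.696 0.712]
scene8 tab 52 px 287.0 206.0 282 293 203 209 
 [[-103.5   -8.1   82.1]
 [ -96.1   -1.6   94.7]
 [ -82.7   15.9  100.8]] ang [0.737 0.774 0.811]
```

View pics/scene8c.png

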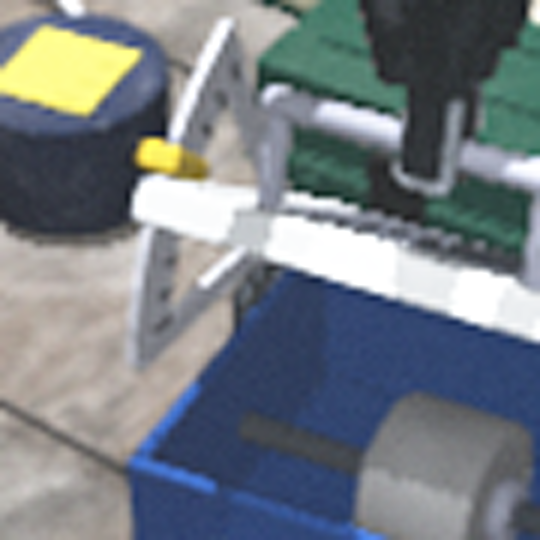

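View pics/w8.png

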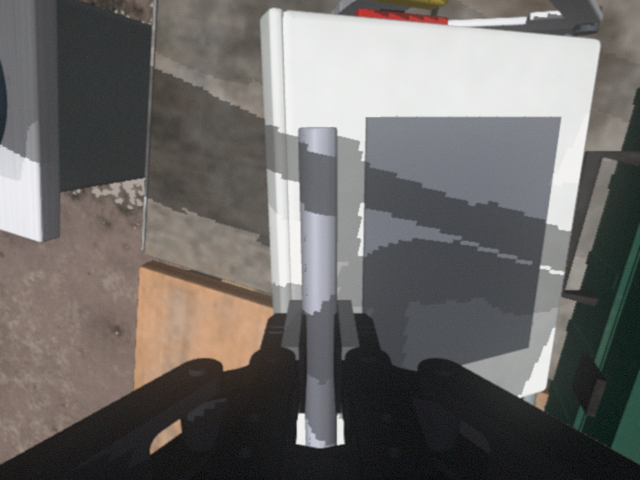

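```bash
cat >> h.py <<'E'
def faces(f):
  p,m=fits(f);h=cv2.cvtColor(p,cv2.COLOR_RGB2HSV).astype(int)
  for nm,b in(('tab',(abs(h[...,0]-27)<7)&(h[...,1]>110)&(h[...,2]>60)),('ptr',((h[...,0]<10)|(h[...,0]>170))&(h[...,1]>90))):
    b&=(m[...,0]>-170)&(m[...,0]<-20)&(m[...,1]>-30)&(m[...,1]<40)&(m[...,2]>0)&(m[...,2]<150)
    q=m[b]; q=q[np.isfinite(q).all(1)]
    # line/plane in xz: principal direction
    best=None
    for t in np.arange(.4,1.1,.005):
      n=np.array([np.sin(t),np.cos(t)]); d=q[:,[0,2]]@n
      hh,e=np.histogram(d,bins=np.arange(-20,25,1.)); k=hh.argmax()
      if best is None or hh[k]>best[0]: best=(hh[k],t,d[(d>=e[k]-.5)&(d<=e[k+1]+.5)].mean())
    print(f,nm,len(q),'best face angle',np.round(best,3))
    for t in (.65,.7,.75,.8):
      n=np.array([np.sin(t),np.cos(t)]);d=q[:,[0,2]]@n; r=q[:,[0,2]]@np.array([-np.cos(t),np.sin(t)]); print('   t',t,'d pct',np.percentile(d,[3,25,50,75,97]).round(1),'r',np.percentile(r,[3,50,97]).round(1),'y',np.percentile(q[:,1],[3,50,97]).round(1))
E
python3 - <<'E'
from h import *
faces('w8'); faces('scene8'); faces('top0'); theta('w5'); theta('top0'); faces('w5')
E
```

```text
w8 tab 358 best face angle [86.     0.62  22.466]
   t 0.65 d pct [14.6 16.7 18.4 19.5 20.8] r [104.6 114.9 130.6] y [-6.2 -5.7 -4.5]
   t 0.7 d pct [ 8.5 10.7 12.6 13.9 15.2] r [105.5 115.6 131.2] y [-6.2 -5.7 -4.5]
   t 0.75 d pct [2.4 4.7 6.7 8.2 9.7] r [106.1 116.1 131.5] y [-6.2 -5.7 -4.5]
   t 0.8 d pct [-3.8 -1.3  0.9  2.5  4.1] r [106.4 116.3 131.6] y [-6.2 -5.7 -4.5]
w8 ptr 714 best face angle [380.      0.665   3.563]
   t 0.65 d pct [-8.   4.8  5.3  5.7  6.5] r [ 93.6 116.  134.9] y [-9.  -7.5 -2.5]
   t 0.7 d pct [-13.4  -1.1  -0.5   0.2   1.2] r [ 93.7 116.1 135. ] y [-9.  -7.5 -2.5]
   t 0.75 d pct [-19.1  -7.4  -6.2  -5.2  -3.7] r [ 93.7 116.  134.7] y [-9.  -7.5 -2.5]
   t 0.8 d pct [-24.6 -13.8 -12.1 -10.4  -8.5] r [ 93.4 115.4 134.1] y [-9.  -7.5 -2.5]
scene8 tab 52 best face angle [ 9.     0.59  21.382]
   t 0.65 d pct [11.  13.7 16.4 18.9 22.1] r [115.7 135.1 140.8] y [-8.1 -1.6 15.9]
   t 0.7 d pct [ 4.8  7.   9.7 12.3 15.3] r [116.4 135.8 141.3] y [-8.1 -1.6 15.9]
   t 0.75 d pct [-1.8  0.6  3.   5.7  8.4] r [116.7 136.2 141.5] y [-8.1 -1.6 15.9]
   t 0.8 d pct [-8.4 -6.3 -3.6 -0.9  1.5] r [116.8 136.2 141.3] y [-8.1 -1.6 15.9]
scene8 ptr 0 best face angle [0.  0.4 nan]h.py:52: RuntimeWarning: Mean of empty slice.
  if best is None or hh[k]>best[0]: best=(hh[k],t,d[(d>=e[k]-.5)&(d<=e[k+1]+.5)].mean())
  ret = ret.dtype.type(ret / rcount)
Traceback (most recent call last):
  File "h.py", line 55, in faces
    n=np.array([np.sin(t),np.cos(t)]);d=q[:,[0,2]]@n; r=q[:,[0,2]]@np.array([-np.cos(t),np.sin(t)]); print('   t',t,'d pct',np.percentile(d,[3,25,50,75,97]).round(1),'r',np.percentile(r,[3,50,97]).round(1),'y',np.percentile(q[:,1],[3,50,97]).round(1))
                                                                                                                            ~~~~~~~~~~~~~^^^^^^^^^^^^^^^^^^^
IndexError: index -1 is out of bounds for axis 0 with size 0
```

```bash
python3 - <<'E'
from h import *
table(.665,[.695,.725,.755,.765])
E
```

```text
0.695 0.07 [ 0.    0.09 -0.1 ]
0.725 0.14 [ 0.    0.18 -0.2 ]
0.755 0.21 [ 0.    0.27 -0.3 ]
0.765 0.23 [ 0.    0.3  -0.33]
```

```bash
python3 -m inch '[[0.07,0,0,0,0.09,-0.1,5],[0.14,0,0,0,0.18,-0.2,5],[0.23,0,0,0,0.3,-0.33,5],[0.23,0,0,0,0.3,-0.33,5],[0.23,0,0,0,0.3,-0.33,5]]' 80
python3 - <<'E'
from h import *
st();snap('wrist','w9');p,d=snap('scene','scene9')
cv2.imwrite('pics/scene9c.png',cv2.resize(p[180:270,260:350,::-1],None,fx=6,fy=6,interpolation=cv2.INTER_CUBIC))
p,_=pts('w9');cv2.imwrite('pics/w9c.png',cv2.resize(p[0:60,320:500,::-1],None,fx=4,fy=6,interpolation=cv2.INTER_CUBIC))
theta('w9');faces('w9');marks('scene9')
E
```

```text
clock: 12.0
eef_pos: [559.7, -14.9, 254.6]
eef_rot: [-2.823, -0.0, 1.764]
wrist_force: [-11.3, -3.0, 4.3]
finger_gap: 0.106
12.0 [559.7 -14.9 254.6] [-2.823 -0.     1.764] [-11.3  -3.    4.3] 0.106 [-0.18  0.36  1.4  -0.11  1.68 -0.37]
w9 30985 [0.682 0.006 0.732] theta 0.75 dist 12.2
w9 tab 857 best face angle [271.      0.735  11.492]
   t 0.65 d pct [16.8 19.8 20.9 22.  23.3] r [104.7 119.3 135.3] y [-6.  -4.7 -2.3]
   t 0.7 d pct [10.3 13.8 15.1 15.9 17. ] r [105.5 120.2 136.1] y [-6.  -4.7 -2.3]
   t 0.75 d pct [ 3.6  7.7  9.2 10.  11. ] r [106.2 120.8 136.4] y [-6.  -4.7 -2.3]
   t 0.8 d pct [-3.2  1.5  3.1  4.1  5.2] r [106.5 121.2 136.5] y [-6.  -4.7 -2.3]
w9 ptr 669 best face angle [359.      0.745   5.461]
   t 0.65 d pct [13.7 15.3 16.3 17.4 18.8] r [ 92.5 115.1 133.8] y [-8.9 -7.4 -5.9]
   t 0.7 d pct [ 8.7 10.  10.6 11.2 12.3] r [ 93.  115.8 134.5] y [-8.9 -7.4 -5.9]
   t 0.75 d pct [3.4 4.4 4.9 5.3 6.1] r [ 93.4 116.2 134.8] y [-8.9 -7.4 -5.9]
   t 0.8 d pct [-3.1 -1.5 -0.9 -0.2  0.7] r [ 93.5 116.3 134.8] y [-8.9 -7.4 -5.9]
scene9 tab 7 px 283.0 205.0 282 284 203 206 
 [[-103.4    7.5   85.3]
 [ -92.7   15.9   90.7]
 [ -87.1   19.7  100.5]] ang [0.748 0.767 0.807]h.py:52: RuntimeWarning: Mean of empty slice.
  if best is None or hh[k]>best[0]: best=(hh[k],t,d[(d>=e[k]-.5)&(d<=e[k+1]+.5)].mean())
  ret = ret.dtype.type(ret / rcount)
```

View pics/scene9c.png

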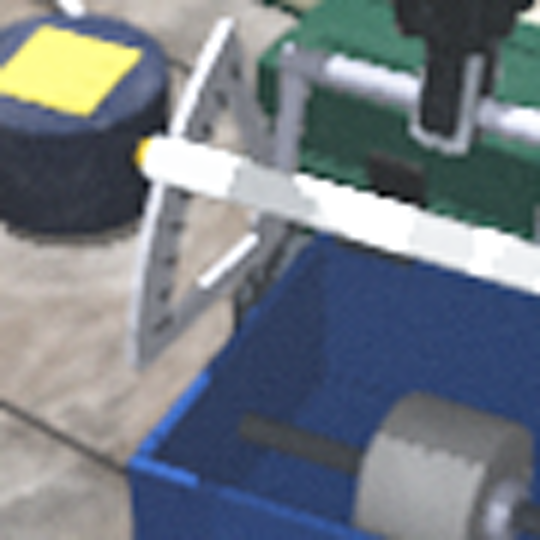

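View pics/w9c.png

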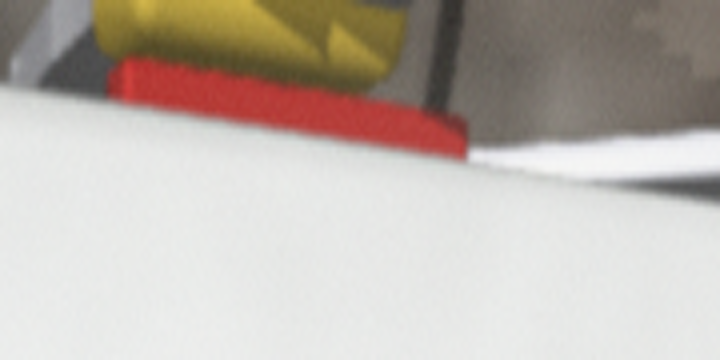

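```bash
cat >> h.py <<'E'
def tabfit(f):
  p,m=fits(f);h=cv2.cvtColor(p,cv2.COLOR_RGB2HSV).astype(int)
  b=(abs(h[...,0]-27)<7)&(h[...,1]>110)&(h[...,2]>50)&(m[...,0]>-170)&(m[...,0]<-20)&(m[...,1]>-30)&(m[...,1]<40)&(m[...,2]>0)&(m[...,2]<150)
  v,u=np.nonzero(b); q=m[b]
  for t in(.75,.78,.8,.82):
    n=np.array([np.sin(t),np.cos(t)]); d=q[:,[0,2]]@n; r=q[:,[0,2]]@np.array([-np.cos(t),np.sin(t)])
    print('t',t)
    for vv in np.unique(v):
      s=(v==vv)&(r>108)&(r<133)
      if s.sum()>6:
        A=np.polyfit(r[s]-120,d[s],1); print('  row',vv,s.sum(),'d120 %.1f slope %.3f y %.1f'%(A[1],A[0],q[s,1].mean()))
E
python3 - <<'E'
from h import *
tabfit('w9')
E
```

```text
t 0.75
  row 0 45 d120 10.3 slope 0.012 y -2.9
  row 1 54 d120 10.2 slope -0.038 y -3.2
  row 2 53 d120 10.1 slope -0.012 y -3.5
  row 3 53 d120 10.0 slope -0.028 y -3.9
  row 4 55 d120 9.8 slope -0.035 y -4.2
  row 5 55 d120 9.6 slope -0.038 y -4.5
  row 6 54 d120 9.2 slope -0.069 y -4.7
  row 7 54 d120 8.9 slope -0.076 y -5.0
  row 8 57 d120 8.7 slope -0.157 y -5.3
  row 9 50 d120 7.9 slope -0.160 y -5.4
  row 10 43 d120 7.2 slope -0.221 y -5.5
  row 11 32 d120 6.5 slope -0.193 y -5.6
  row 12 22 d120 5.8 slope -0.199 y -5.7
  row 13 13 d120 4.3 slope -0.265 y -5.8
t 0.78
  row 0 45 d120 6.7 slope -0.017 y -2.9
  row 1 54 d120 6.6 slope -0.068 y -3.2
  row 2 54 d120 6.6 slope -0.048 y -3.5
  row 3 52 d120 6.4 slope -0.056 y -3.8
  row 4 53 d120 6.2 slope -0.063 y -4.1
  row 5 55 d120 6.0 slope -0.069 y -4.4
  row 6 54 d120 5.6 slope -0.099 y -4.7
  row 7 53 d120 5.3 slope -0.105 y -5.0
  row 8 57 d120 5.1 slope -0.188 y -5.3
  row 9 51 d120 4.4 slope -0.190 y -5.4
  row 10 44 d120 3.6 slope -0.248 y -5.5
  row 11 32 d120 3.0 slope -0.224 y -5.6
  row 12 22 d120 2.2 slope -0.230 y -
[... 492 characters left out ...]
  row 11 32 d120 0.6 slope -0.244 y -5.6
  row 12 22 d120 -0.1 slope -0.250 y -5.7
  row 13 14 d120 -2.0 slope -0.359 y -5.8
t 0.82
  row 0 45 d120 1.9 slope -0.057 y -2.9
  row 1 53 d120 1.8 slope -0.105 y -3.2
  row 2 53 d120 1.8 slope -0.086 y -3.5
  row 3 51 d120 1.6 slope -0.099 y -3.8
  row 4 54 d120 1.4 slope -0.102 y -4.1
  row 5 54 d120 1.2 slope -0.106 y -4.4
  row 6 55 d120 0.8 slope -0.138 y -4.7
  row 7 54 d120 0.5 slope -0.147 y -5.0
  row 8 57 d120 0.3 slope -0.229 y -5.3
  row 9 51 d120 -0.4 slope -0.232 y -5.4
  row 10 44 d120 -1.2 slope -0.290 y -5.5
  row 11 32 d120 -1.8 slope -0.265 y -5.6
  row 12 23 d120 -2.6 slope -0.277 y -5.7
  row 13 14 d120 -4.4 slope -0.379 y -5.8
```

```bash
python3 - <<'E'
from h import *
table(.75,[.765,.782])
E
```

```text
0.765 0.03 [ 0.    0.05 -0.05]
0.782 0.07 [ 0.    0.1  -0.11]
```

```bash
python3 -m inch '[[0.03,0,0,0,0.05,-0.05,5],[0.07,0,0,0,0.1,-0.11,5],[0.07,0,0,0,0.1,-0.11,5],[0.07,0,0,0,0.1,-0.11,5],[0.07,0,0,0,0.1,-0.11,5]]' 80
python3 - <<'E' 2>/dev/null
from h import *
st();snap('wrist','w10');p,d=snap('scene','scene10');snap('top','top10')
cv2.imwrite('pics/scene10c.png',cv2.resize(p[180:270,260:350,::-1],None,fx=6,fy=6,interpolation=cv2.INTER_CUBIC))
p,_=pts('w10');cv2.imwrite('pics/w10c.png',cv2.resize(p[0:60,320:500,::-1],None,fx=4,fy=6,interpolation=cv2.INTER_CUBIC))
theta('w10');faces('w10');tabfit('w10')
E
```

```text
clock: 12.72
eef_pos: [564.5, -13.9, 257.4]
eef_rot: [-2.81, -0.001, 1.764]
wrist_force: [-10.3, -3.9, 4.0]
finger_gap: 0.107
12.72 [564.5 -13.9 257.4] [-2.810e+00 -1.000e-03  1.764e+00] [-10.3  -3.9   4. ] 0.107 [-0.17  0.37  1.37 -0.12  1.7  -0.36]
w10 30406 [0.704 0.006 0.71 ] theta 0.781 dist 12.2
w10 tab 832 best face angle [340.      0.78    6.436]
   t 0.65 d pct [16.8 20.5 21.5 22.5 23.9] r [104.6 121.2 135.7] y [-5.6 -4.  -1.9]
   t 0.7 d pct [10.1 14.7 15.6 16.4 17.4] r [105.5 122.2 136.4] y [-5.6 -4.  -1.9]
   t 0.75 d pct [ 3.2  8.7  9.7 10.3 11.1] r [106.1 122.8 136.9] y [-5.6 -4.  -1.9]
   t 0.8 d pct [-3.6  2.5  3.7  4.3  5.2] r [106.4 123.1 137. ] y [-5.6 -4.  -1.9]
w10 ptr 652 best face angle [376.      0.785   4.501]
   t 0.65 d pct [16.9 18.5 20.  21.3 22.8] r [ 91.8 114.2 133.3] y [-8.8 -7.5 -6. ]
   t 0.7 d pct [12.1 13.3 14.2 15.1 16.3] r [ 92.5 115.1 134.2] y [-8.8 -7.5 -6. ]
   t 0.75 d pct [7.  7.9 8.5 9.  9.9] r [ 93.  115.6 134.7] y [-8.8 -7.5 -6. ]
   t 0.8 d pct [1.1 2.3 2.7 3.2 4. ] r [ 93.3 115.9 134.9] y [-8.8 -7.5 -6. ]
t 0.75
  row 0 26 d120 10.2 slo
[... 1711 characters left out ...]
5 y -5.2
  row 13 17 d120 1.1 slope -0.207 y -5.3
  row 14 7 d120 3.7 slope 0.084 y -5.5
t 0.82
  row 0 25 d120 1.8 slope -0.036 y -2.4
  row 1 31 d120 1.8 slope -0.032 y -2.6
  row 2 40 d120 1.7 slope -0.046 y -2.8
  row 3 47 d120 1.9 slope -0.084 y -3.0
  row 4 52 d120 1.7 slope -0.070 y -3.1
  row 5 51 d120 1.9 slope -0.087 y -3.6
  row 6 53 d120 1.7 slope -0.103 y -3.9
  row 7 53 d120 1.4 slope -0.101 y -4.2
  row 8 54 d120 1.1 slope -0.128 y -4.5
  row 9 50 d120 1.0 slope -0.105 y -4.8
  row 10 41 d120 0.7 slope -0.155 y -4.9
  row 11 33 d120 0.3 slope -0.193 y -5.1
  row 12 26 d120 -0.1 slope -0.181 y -5.2
  row 13 17 d120 -1.3 slope -0.227 y -5.3
  row 14 7 d120 1.4 slope 0.068 y -5.5
```

View pics/scene10c.png

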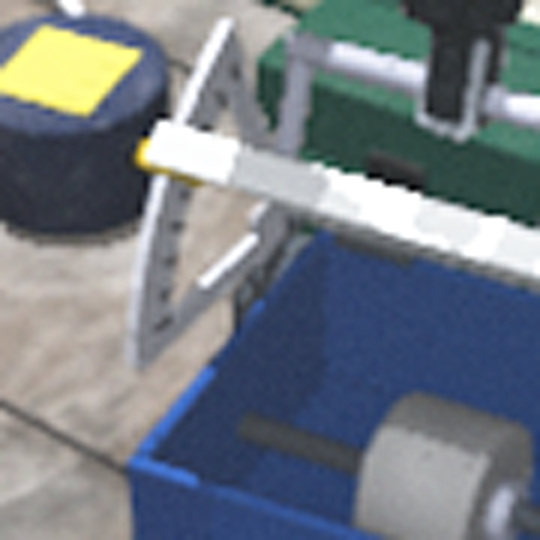

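View pics/w10c.png

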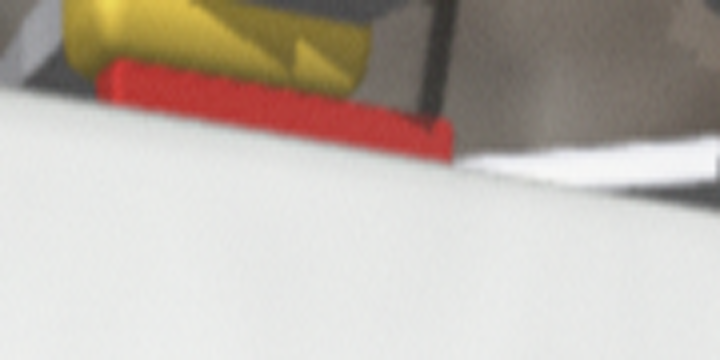

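```bash
python3 -m inch '[[0,0,0,0,0,0,5],[0,0,0,0,0,0,5],[0,0,0,0,0,0,5],[0,0,0,0,0,0,5],[0,0,0,0,0,0,5],[0,0,0,0,0,0,5]]' 80
python3 - <<'E'
from h import *
st();snap('wrist','w11');theta('w11');p,_=snap('scene','scene11')
E
```

```text
clock: 13.62
eef_pos: [564.5, -13.9, 257.3]
eef_rot: [-2.81, -0.001, 1.764]
wrist_force: [-10.9, -3.1, 3.6]
finger_gap: 0.104
13.62 [564.5 -13.9 257.3] [-2.810e+00 -1.000e-03  1.764e+00] [-10.9  -3.1   3.6] 0.104 [-0.17  0.37  1.37 -0.12  1.7  -0.36]
w11 30411 [0.704 0.006 0.71 ] theta 0.781 dist 12.2
```

View pics/scene11.png

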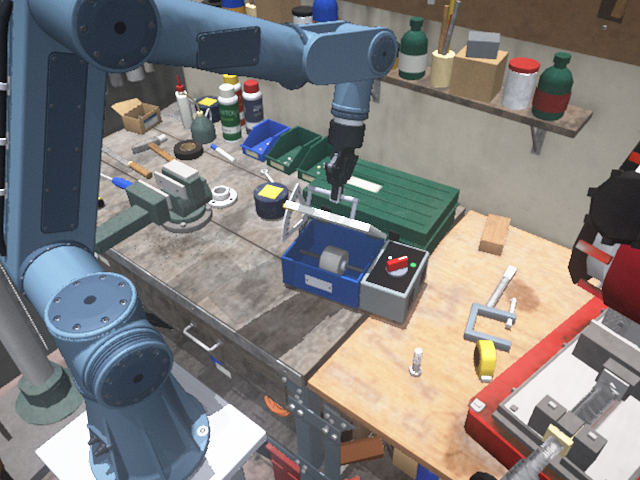

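The scene picture shows the cover held open at the tab (around 295,205). The selector points at the green dot (412,265), and the other items are where they were. The pose held steady for 0.75 s, so I am handing in.

```bash
python3 - <<'E'
from h import *
ctrl.hand_in(); st()
E
```

```text
the job is handed in; nothing more can be done
the job is handed in; nothing more can be done
```

The selector points at the green dot, and the cover is held open at the yellow tab. I turned the selector with the cover shut, then gripped the bar (80 N) and lifted. I handed in at about 13.7 s of the 51 s, still holding the bar.

- **Selector:** after I let go, the wrist picture shows the white line pointing straight at the green dot. The top and scene pictures taken during the lift and at the end agree.
- **Cover angle:** a plane fitted to the cover in the wrist camera's depth gives 0.781 rad.
- **Tab angle:** the tab's height above the hinge line gives about 0.785 rad, the slope of its top face gives about 0.77, and the rougher scene-camera estimate is about 0.775. They differ by about 0.015 rad, and the cover sits within that spread.
- **Hold:** over the last 0.75 s of holding, the measured angle did not change and the gripper moved no more than 0.1 mm. The wrist force was about 12 N.
- **Surroundings:** I saw no movement of the other bench items in the last scene picture. The tab read the same position in every view.
- **Not checked:** the pointer sits at the very top edge of the wrist picture and is hidden in the scene view. The line-up therefore rests mostly on the depth measurements rather than a direct look.

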